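Interleave a separator sheet in a stack of culture dishes

ROBOT

A 6-joint arm with a two-finger parallel gripper is mounted at the origin on a cart in front of the work surface, level with it; the furniture and walls round the work are solid. World frame = base frame: x ahead of the robot, y to its left, z up, the work surface at z = 0. Lengths are in m, angles in rad, forces in N, time in s.
With the tool pointing down it reaches from about 0.25 to 0.775 m from the base axis. Payload 4 kg.
Tool frame: the origin (TCP) lies between the finger pads; the fingertips stand 25 mm ahead of it and the grasp point (between the pads) lies 6 mm ahead of it (robot.tip_reach is the z of the fingertips in the tool frame, in m); z points along the fingers, y is the line along which they close (so a half turn about z gives the same grasp; the last joint's range is limited). The gripper opens to 94 mm and grips with 3 to 60 N. Pads are 16 mm wide; open, the fingers measure 119 mm over their backs; the gripper's body (75 mm by 177 mm) begins 78 mm behind the grasp point.
Start: joints at [-0.103, 0.087, 1.371, -0, 1.684, -0.103], TCP at [0.55, -0, 0.231] pointing down, gripper open.
Joint ranges: [-3.1, 3.1], [-0.76, 2.03], [0.27, 2.55], [-1.08, 4.22], [0.17, 2.65], [-2.57, 2.57]. Speed limits (rad/s): [2.79, 2.79, 3.14, 3.14, 3.14, 3.14].

INTERFACE

Orientations are given as [roll, pitch, yaw] about the fixed x, y, z axes, in that order (R = Rz(yaw) Ry(pitch) Rx(roll)).
In Python, from bench import robot gives the robot as it stands. The module is installed in compiled form; this text tells all that it offers.
- The arm moves only by the shell command python3 -m handwheel 'ROWS'. ROWS is JSON, a list of rows, each a list of 3 entries, a list of its own where there are three numbers: the turn, a rotation vector about the world's x, y, z in units of 90 degrees (1.0 is 90 degrees), then the shift along the world's x, y, z in units of 0.05 m (1.0 is 0.05 m), then the closure, from 0 (fully open) to 1 (shut). A call has 1 to 5 rows; each row shifts and turns the commanded pose from where the row before left it; what a row does not reach is not made up. A row lasts 1/10 s, in which the tool goes at most 50 mm and 8.59 degrees, less where a joint would pass 70% of its speed; a pose out of reach is approached as far as the arm can. A call with a number of a shift or a turn outside -1 to 1 is refused whole. A call with a gripper value outside its range is refused whole. The fingers move at their own pace and stop on an object; the grip force is fixed at half the most. Time passes only in rows, so rows that do not move let the fingers close. It gives the time, the measured TCP pose, the force, the opening and the grip force at its end, in the units of the state.
- robot.get_obs(): the state, without advancing time (a new reading comes with each control period).
- robot.snapshot(name): name is "scene" or "side" or "wrist"; returns (picture, depth): 420x560x3 uint8, red, green, blue; 420x560 float32, m along the optical axis (not along the pixel's ray), 0 where there is no reading.
- robot.calibration(name): a dict with "mtx" (3x3 intrinsics, pixels), "extrinsics" (4x4, takes a point from camera to world coordinates); the wrist camera has in their place "hand_eye" (4x4, takes a point from camera to tool coordinates, whose origin is the TCP and whose axes are the flange's). Camera axes: x right, y down, z forward; pixel columns grow to the right and rows downward; lengths in m; the calibration is good to about 2 mm. The wrist camera is an equidistant fisheye: a pixel r from the principal point sees the ray r / f radians off the axis. A picture is of the moment at which its call begins: read the wrist's pose just before it. calibration takes no time and is no camera call.
- robot.close_job(): hands the job in; it is judged then, once.
Trained networks look in the newest picture that a camera, given by its name, has taken for a name from the list of things; names that differ only in an ending like _2 or _b are one class to them, and where a whole thing is asked for, a point or a joint stands for the part that bears it (a point fixed in the world has none). Each returns a list of dicts, best first, with "p" (0 to 1); they miss things now and then, are a little off and sometimes report something else, mostly with a low value. They report only what shows in the picture. A call takes as long as a camera call. They do not tell look-alikes from the thing itself.
- robot.boxes_of(query, camera): "bbox" ([left, top, right, bottom] in pixels, round what is visible of it).
The state is a dict: "time": time; "joint_positions": joint angles; "qvel": joint speeds; "joint_torque": joint torques, N m; "tool_pos": TCP position; "ee_rot": TCP orientation; "wrist_force": force on the tool from outside, world axes, zero at the start; "wrist_torque": the same for the moment, N m; "width": finger opening in m; "finger_force": force on a finger pad.
Only numpy, scipy, OpenCV 4.12 (cv2) and the standard library are available. Lean on these libraries where they do the work, as an engineer would, in place of code of your own. Each camera call takes 0.05 s, during which the arm holds its last target. There are 200 camera calls.

TASK

Build up the stack on the aluminium base plate: lay the green separator sheet flat and centred on the blue-taped culture dish that stands there, its long side in line with the long side of the plate, then set the other blue-taped dish, upright and centred, on top of the sheet. Put both down gently, keep the dishes level and leave the lower dish standing between its pins; the red-taped dish does not belong in this stack.

Things in the scene. Friction and masses are not known exactly. Their poses are not given: they have to be found in the camera images.
- stack_base: bare aluminium plate, 150 x 90 x 8 mm, fixed to the bench, lying flat. Origin: centre of its underside (bench level); x along its 150 mm side, y along its 90 mm side, z up. Four dark pins, 8 mm thick, rise 5 mm above its top face at x, y = +-25.2 mm and keep the lower dish loosely centred.
- bottom_dish: lower culture dish: round, closed, straight-sided, with a strip of blue tape across the lid, standing on stack_base between the pins. The solid body is 57.6 mm in diameter and 14 mm high (the clear lid looks up to 61 x 15 mm). Origin: centre of its underside, z up. Loose, about 50 g; no need to handle it.
- separator: stiff green plastic sheet, 100 x 66 x 6 mm, with small dark vent dots, lying loose and flat on a low grey stand with two black rubber rails (88 x 40 mm, 20 mm high, fixed to the bench, same centre and direction), so the sheet's 100 mm edges overhang the stand by 13 mm each side, 20 mm above the bench. Origin: centre of its underside; x along its 100 mm side, y along its 66 mm side, z up. About 45 g, either face or end alike; it can be pinched across its 66 mm width.
- blue_dish: the dish to stack: same make and size as bottom_dish (solid body 57.6 mm in diameter, 14 mm high, about 50 g), with a strip of blue tape across the lid, standing loose on the bench itself. Origin: centre of its underside, z up; can be gripped across its diameter in any direction. A like dish with red tape, not listed, stands elsewhere on the bench.
There are look-alikes about, which are no part of the job. What is shaped like the separator but brown or white is not meant.

How it is judged:
By the outcome, as a careful person would: the job done as asked, in the order asked, and still so for the second after the job is handed in, with the robot touching nothing.
It also fails if it takes over 62 s, if anything falls off the work surface, if the arm or the gripper's body presses on something with over 40 N, if the wrist force passes 120 N, or if a joint passes its speed limit or range.

## Working session

There is one attempt and no reset: what is moved stays moved. The work goes in short steps, Python scripts to look and compute and a shell command to move; the robot and the scene stay as the last step left them, time stands still between calls to the robot, and variables do not carry over. Pictures are saved under pics/ and viewed, at most 10 in all, crops included, and the job is handed in when it is done.

```bash
mkdir -p pics; cat > h.py <<'E'
import numpy as np, cv2
from bench import robot
def snap(n,f=None):
    p,d=robot.snapshot(n)
    if f: cv2.imwrite('pics/'+f,cv2.cvtColor(p,cv2.COLOR_RGB2BGR))
    return p,d
def cloud(n,d):
    c=robot.calibration(n);K=np.array(c['mtx']);T=np.array(c['extrinsics'])
    v,u=np.mgrid[:d.shape[0],:d.shape[1]]
    P=np.stack([(u-K[0,2])/K[0,0]*d,(v-K[1,2])/K[1,1]*d,d],-1)
    return P@T[:3,:3].T+T[:3,3]
E
python3 - <<'E'
from h import *
for n in ('scene','side'):
    p,d=snap(n,n+'1.png'); np.savez('/tmp/%s.npz'%n,p=p,d=d,w=cloud(n,d))
    for q in ('stack_base','bottom_dish','separator','blue_dish'):
        print(n,q,[(np.round(b['bbox']).astype(int).tolist(),round(b['p'],2)) for b in robot.boxes_of(q,n)][:5])
    print(np.round(robot.calibration(n)['extrinsics'],3).tolist())
print(robot.get_obs())
E
```

```text
scene stack_base [([360, 232, 435, 294], 0.81)]
scene bottom_dish [([382, 244, 411, 270], 0.65)]
scene separator [([314, 301, 377, 352], 0.94), ([246, 166, 295, 196], 0.68), ([307, 198, 348, 233], 0.64), ([357, 232, 436, 297], 0.19)]
scene blue_dish [([163, 175, 189, 195], 0.55)]
[[0.665, -0.501, 0.553, -0.092], [-0.747, -0.449, 0.491, -0.546], [0.003, -0.74, -0.673, 0.815], [0.0, 0.0, 0.0, 1.0]]
side stack_base [([310, 270, 394, 316], 0.74)]
side bottom_dish [([336, 271, 367, 302], 0.84), ([287, 172, 326, 190], 0.36)]
side separator [([288, 174, 328, 192], 0.86), ([231, 298, 285, 333], 0.73), ([308, 214, 357, 238], 0.61)]
side blue_dish [([230, 155, 255, 166], 0.71)]
[[0.978, -0.13, 0.166, 0.367], [-0.211, -0.635, 0.743, -0.69], [0.009, -0.761, -0.648, 0.641], [0.0, 0.0, 0.0, 1.0]]
{'time': 0.5, 'joint_positions': array([-1.03062503e-01,  8.72077363e-02,  1.37075285e+00, -2.04690499e-05,
        1.68357864e+00, -1.03087364e-01]), 'qvel': array([-0.00071202, -0.00068552, -0.00198834, -0.00123772,  0.00058424,
        0.00097365]), 'joint_torque': array([-5.73313882e-04, -3.39621162e+01, -3.02268755e+01,  7.18230125e-02,
        2.43552489e-02, -2.30566781e-05]), 'tool_pos': array([5.50003569e-01, 8.97656957e-06, 2.30474799e-01]), 'ee_rot': array([3.14154160e+00, 2.57293323e-05, 1.57081888e+00]), 'wrist_force': array([0.38476403, 0.08854024, 0.54367868]), 'wrist_torque': array([ 0.04360969,  0.02400536, -0.01246981]), 'finger_force': 0.0, 'width': 0.09398037231670282}
```

View pics/scene1.png

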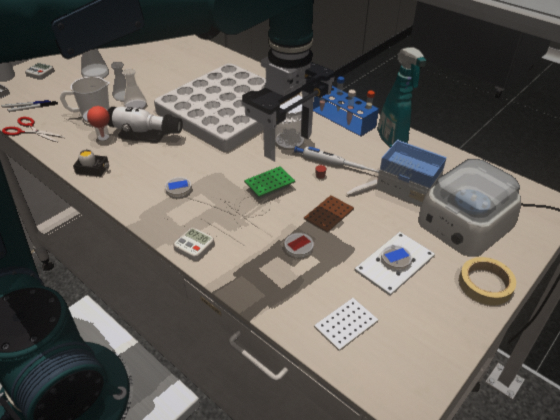

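View pics/side1.png

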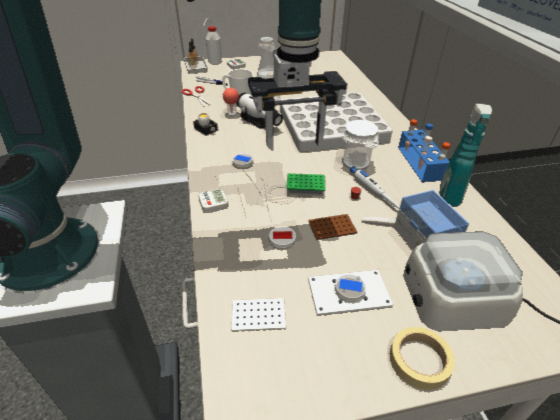

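The scene view shows the green sheet at (270,181), the blue dish on the bench at (178,187) and the plate with its blue dish at (396,260). Red dish is at (298,245), and the white and brown sheets are decoys. The side view shows the same things at (306,184), (243,160) and (350,288).

```bash
cat > seg.py <<'E'
from h import *
def masks(p):
    h=cv2.cvtColor(p,cv2.COLOR_RGB2HSV).astype(int);H,S,V=h[...,0],h[...,1],h[...,2]
    return (H>50)&(H<75)&(S>120)&(V>60), (H>105)&(H<125)&(S>150)&(V>90)
def rect(xy):
    (c,s,a)=cv2.minAreaRect((xy*1000).astype(np.float32)); return np.round(c,1),np.round(s,1),round(a,1)
E
python3 - <<'E'
from seg import *
B={'scene':dict(g=(246,166,295,196),b=(163,175,189,195),l=(382,244,411,270),base=(355,230,438,297)),
   'side':dict(g=(286,172,328,194),b=(230,153,256,168),l=(336,271,367,302),base=(306,268,396,318))}
for n in B:
    z=np.load('/tmp/%s.npz'%n);p,d,w=z['p'],z['d'],z['w'];g,b=masks(p)
    for k,(x0,y0,x1,y1) in B[n].items():
        s=np.s_[y0:y1,x0:x1];W=w[s];ok=d[s]>0
        m=dict(g=g[s],b=b[s],l=b[s]).get(k)
        if m is None: m=(abs(W[...,2]-.008)<.004)&(p[s].min(-1)>150)&(p[s].max(-1)-p[s].min(-1).astype(int)<40)
        q=W[m&ok]; 
        if k=='g': q=q[q[:,2]>.02]
        print(n,k,len(q),np.round(np.median(q,0),4),rect(q[:,:2]),np.round(np.percentile(q[:,2],[5,95]),4))
E
```

```text
scene g 689 [0.6109 0.1065 0.0253] (array([612.1, 108.8]), array([67.6, 98.9]), 73.3) [0.0229 0.0279]
scene b 99 [0.4682 0.2657 0.0153] (array([468.3, 264.9]), array([24.2, 40.8]), 56.5) [0.0125 0.0175]
scene l 164 [ 0.6118 -0.2376  0.023 ] (array([ 610.8, -237.3]), array([23. , 44.9]), 71.1) [0.0208 0.0252]
scene base 1600 [ 0.5861 -0.2423  0.0072] (array([ 610.2, -238.4]), array([ 90.7, 153. ]), 85.6) [0.005  0.0096]
side g 571 [0.6132 0.102  0.0254] (array([614.3, 106.6]), array([68.7, 95.4]), 75.4) [0.0226 0.0273]
side b 56 [0.4704 0.2625 0.0147] (array([470.7, 262.1]), array([22.3, 41. ]), 56.7) [0.0129 0.017 ]
side l 194 [ 0.6127 -0.2384  0.0241] (array([ 613.2, -238. ]), array([23.6, 41.7]), 63.8) [0.0221 0.0256]
side base 1934 [ 0.5965 -0.2474  0.0081] (array([ 612.3, -238.7]), array([ 91.1, 150. ]), 86.0) [0.0063 0.0099]
```

```bash
python3 -m handwheel '[[[0,0,0.0913],[0.14,0.24,0],0],[[0,0,0.0913],[0.14,0.24,0],0],[[0,0,0.0913],[0.14,0.24,0],0],[[0,0,0.0913],[0.14,0.24,0],0],[[0,0,0.0913],[0.14,0.24,0],0]]' | tail -3; python3 -m handwheel '[[[0,0,0.0913],[0.14,0.24,0],0],[[0,0,0.0913],[0.14,0.24,0],0],[[0,0,0.0913],[0.14,0.24,0],0],[[0,0,0.0913],[0.14,0.24,-0.4],0],[[0,0,0],[0,0,-0.4],0]]'
cat > w.py <<'E'
from seg import *
from scipy.spatial.transform import Rotation as Ro
def wrist(f=None):
    o=robot.get_obs();p,d=snap('wrist',f);c=robot.calibration('wrist');K=np.array(c['mtx']);T=np.array(c['hand_eye'])
    v,u=np.mgrid[:420,:560];x=(u-K[0,2])/K[0,0];y=(v-K[1,2])/K[1,1];r=np.hypot(x,y)+1e-9
    t=np.tan(np.minimum(r,1.5));P=np.stack([x/r*t*d,y/r*t*d,d],-1)
    P=P@T[:3,:3].T+T[:3,3]
    return p,d,P@Ro.from_euler('xyz',o['ee_rot']).as_matrix().T+o['tool_pos'],o
E
python3 - <<'E'
from w import *
p,d,W,o=wrist('w1.png');g,b=masks(p)
print(o['tool_pos'],o['ee_rot'])
for k,m in (('g',g),('b',b)):
    n,L,st,_=cv2.connectedComponentsWithStats(m.astype(np.uint8))
    for i in range(1,n):
        if st[i,4]>150:
            q=W[(L==i)&(d>0)]; print(k,st[i],np.median(q,0).round(4),rect(q[:,:2]),np.percentile(q[:,2],[5,95]).round(4))
E
```

```text
wrist_force: [-0.7, 0.4, -0.6]
width: 0.0944
finger_force: 0.0
time: 1.5
tool_pos: [0.6141, 0.1095, 0.1907]
ee_rot: [3.14, 0.002, 2.866]
wrist_force: [-0.6, -1.1, -0.8]
width: 0.0934
finger_force: 0.0
[0.61409624 0.10950153 0.19070364] [3.14002343e+00 2.11403621e-03 2.86555035e+00]
b [370  12  26  39 646] [0.4682 0.2653 0.0164] (array([468. , 265.5]), array([20.7, 40.1]), 57.6) [0.0151 0.0177]
b [ 28 255  14  28 239] [ 0.6108 -0.2356  0.0244] (array([ 611.3, -236.5]), array([20.2, 41.3]), 68.5) [0.0231 0.0254]
```

View pics/w1.png

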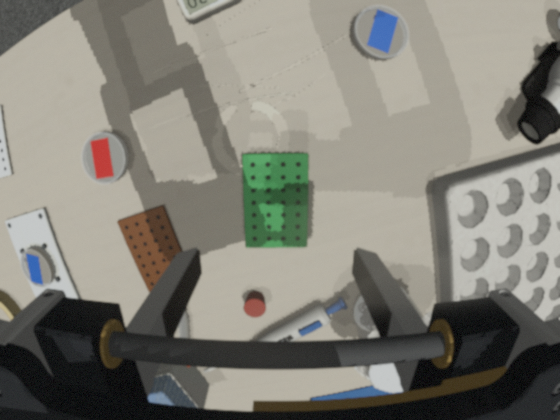

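The wrist view shows the green sheet square to the gripper at (275,200), the blue dish at (380,30) and the plate at (40,255). My green mask missed it, so I'll loosen the mask.

```bash
python3 - <<'E'
from w import *
p,d,W,o=wrist()
h=cv2.cvtColor(p,cv2.COLOR_RGB2HSV).astype(int);print(h[205,262],h[180,260])
m=(abs(h[...,0]-h[205,262,0])<15)&(h[...,1]>90);m=cv2.morphologyEx(m.astype(np.uint8),cv2.MORPH_CLOSE,np.ones((5,5)))
n,L,st,_=cv2.connectedComponentsWithStats(m)
i=L[205,262];q=W[(L==i)&(d>0)];print(st[i],rect(q[:,:2]),np.percentile(q[:,2],[2,50,98]).round(4))
q=q[q[:,2]>.022];print(rect(q[:,:2]))
# clutter near finger sites
c=np.array(cv2.minAreaRect((q[:,:2]).astype(np.float32))[0]);a=np.radians(74)
v=(W[...,:2]-c);t=v@[np.cos(a),np.sin(a)];s=v@[-np.sin(a),np.cos(a)]
for sg in(1,-1):
    k=(sg*t>.037)&(sg*t<.062)&(abs(s)<.015)&(d>0);print(sg,k.sum(),W[k][:,2].max() if k.any() else 0)
# base plate
k=(abs(W[...,2]-.008)<.004)&(abs(W[...,0]-.611)<.1)&(abs(W[...,1]+.238)<.07)&(d>0)
print(k.sum(),rect(W[k][:,:2]))
E
```

```text
[ 66 117 116] [ 66 118 151]
[ 244  157   66   95 5392] (array([612.8, 109.8]), array([63.6, 98.1]), 75.2) [0.0251 0.0266 0.0281]
(array([612.8, 109.8]), array([63.6, 98.1]), 75.2)
1 5206 0.280679688386874
-1 5809 0.2842951231981218
2254 (array([ 600.4, -235.5]), array([ 92.1, 130. ]), 85.7)
```

```bash
python3 -m handwheel '[[[0,0,0.009],[-0.02,-0.01,-0.8],0],[[0,0,0],[0,0,-0.8],0],[[0,0,0],[0,0,-0.7],0],[[0,0,0],[0,0,-0.5],0],[[0,0,0],[0,0,-0.3],0]]'; python3 -m handwheel '[[[0,0,0],[0,0,0],0],[[0,0,0],[0,0,0],0.15],[[0,0,0],[0,0,0],0.25],[[0,0,0],[0,0,0],0.4],[[0,0,0],[0,0,0],0.5]]'; python3 -m handwheel '[[[0,0,0],[0,0,0],0.5],[[0,0,0],[0,0,0],0.5],[[0,0,0],[0,0,0],0.5],[[0,0,0],[0,0,0],0.5]]'
```

```text
time: 2.1
tool_pos: [0.6111, 0.1071, 0.0338]
ee_rot: [-3.141, -0.003, 2.875]
wrist_force: [0.8, 1.5, -0.4]
width: 0.0944
finger_force: 0.0
time: 2.6
tool_pos: [0.6129, 0.1077, 0.037]
ee_rot: [3.14, 0.002, 2.876]
wrist_force: [0.2, 0.3, 6.6]
width: 0.0655
finger_force: 28.7
time: 3.0
tool_pos: [0.6129, 0.1077, 0.037]
ee_rot: [3.141, 0.002, 2.876]
wrist_force: [-0.2, 0.0, 4.8]
width: 0.0654
finger_force: 30.0
```

```bash
python3 -m handwheel '[[[0,0,0],[0,0,0.2],0.5],[[0,0,0],[0,0,0.6],0.5],[[0,0,0],[0,0,0.7],0.5],[[0,0,0],[0,0,0.5],0.5],[[0,0,0],[0,0,0],0.5]]'; python3 -m handwheel '[[[0,0,0.0123],[0,-0.3,0],0.5],[[0,0,0.0123],[0,-0.5,0],0.5],[[0,0,0.0123],[0,-0.5,0],0.5],[[0,0,0.0123],[0,-0.6,0],0.5],[[0,0,0.0123],[0,-0.6,0],0.5]]'|grep tool;python3 -m handwheel '[[[0,0,0.0123],[0,-0.6,0],0.5],[[0,0,0.0123],[0,-0.6,0],0.5],[[0,0,0.0123],[0,-0.6,0],0.5],[[0,0,0.0123],[0,-0.6,0],0.5],[[0,0,0.0123],[0,-0.6,0],0.5]]'|grep tool;python3 -m handwheel '[[[0,0,0],[0,-0.5,0],0.5],[[0,0,0],[0,-0.5,0],0.5],[[0,0,0],[0,-0.3,0],0.5],[[0,0,0],[0,0,0],0.5],[[0,0,0],[0,0,0],0.5]]'
python3 - <<'E'
from w import *
p,d,W,o=wrist('w2.png')
print(o['tool_pos'],o['ee_rot'])
h=cv2.cvtColor(p,cv2.COLOR_RGB2HSV).astype(int)
m=(abs(h[...,0]-66)<15)&(h[...,1]>90);m=cv2.morphologyEx(m.astype(np.uint8),cv2.MORPH_CLOSE,np.ones((5,5)))
n,L,st,_=cv2.connectedComponentsWithStats(m);i=1+st[1:,4].argmax();q=W[(L==i)&(d>0)]
print(st[i],rect(q[:,:2]),np.percentile(q[:,2],[2,50,98]).round(4))
for n in('scene','side'):
    p,d=snap(n,n+'2.png');W=cloud(n,d);h=cv2.cvtColor(p,cv2.COLOR_RGB2HSV).astype(int)
    m=(abs(h[...,0]-63)<14)&(h[...,1]>110)&(d>0)&(abs(W[...,0]-.61)<.1)&(abs(W[...,1]+.24)<.1)&(W[...,2]>.08)&(W[...,2]<.16)
    q=W[m];print(n,len(q),rect(q[:,:2]),np.percentile(q[:,2],[2,50,98]).round(4))
E
```

```text
time: 3.5
tool_pos: [0.6144, 0.1077, 0.1405]
ee_rot: [3.139, 0.008, 2.876]
wrist_force: [0.6, -0.8, 0.2]
width: 0.0654
finger_force: 30.0
tool_pos: [0.6107, -0.0183, 0.1328]
tool_pos: [0.6107, -0.1683, 0.1327]
time: 5.0
tool_pos: [0.6116, -0.2317, 0.1343]
ee_rot: [3.14, -0.002, 3.069]
wrist_force: [-0.9, 0.7, -1.3]
width: 0.0654
finger_force: 30.0
[ 0.61162886 -0.23171067  0.13434552] [ 3.13991941e+00 -1.75842194e-03  3.06880480e+00]
[  215   185   123   155 16002] (array([ 611.5, -231.2]), array([65.4, 99.4]), 85.5) [0.1227 0.1239 0.1252]
scene 474 (array([ 611.9, -231.3]), array([ 64.9, 100.9]), 85.7) [0.1204 0.1228 0.1257]
side 896 (array([ 613. , -232.7]), array([67., 98.]), 85.4) [0.1223 0.1242 0.1259]
```

View pics/w2.png

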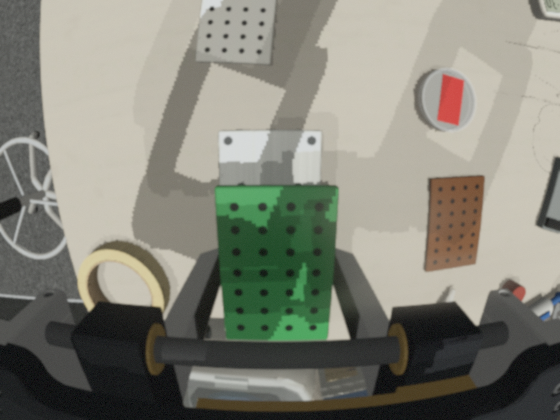

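View pics/side2.png

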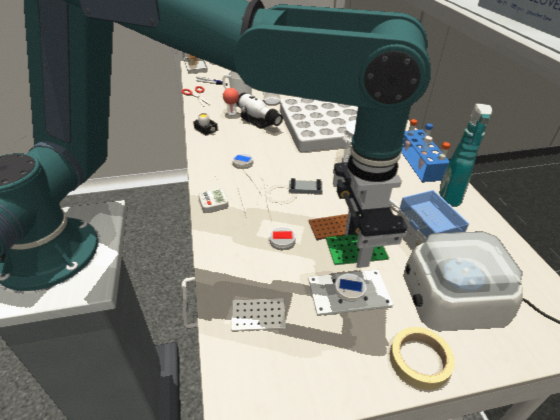

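The sheet is held square at side (357,250), just above and beside the plate. Both cameras put it about 6.5 mm off in y and 1.2 mm in x, so I'll correct that while lowering.

```bash
python3 -m handwheel '[[[0,0,0],[-0.02,-0.13,-0.5],0.5],[[0,0,0],[0,0,-0.6],0.5],[[0,0,0],[0,0,-0.35],0.5],[[0,0,0],[0,0,-0.1],0.5],[[0,0,0],[0,0,0],0.5]]';
python3 -m handwheel '[[[0,0,0],[0,0,0],0.5],[[0,0,0],[0,0,0],0.5]]'
python3 - <<'E'
from h import *
from seg import *
for n in('scene','side'):
    p,d=snap(n,n+'3.png');W=cloud(n,d);h=cv2.cvtColor(p,cv2.COLOR_RGB2HSV).astype(int)
    near=(d>0)&(abs(W[...,0]-.61)<.1)&(abs(W[...,1]+.24)<.1)
    q=W[(abs(h[...,0]-63)<14)&(h[...,1]>110)&near&(W[...,2]>.025)&(W[...,2]<.16)];print(n,len(q),rect(q[:,:2]),np.percentile(q[:,2],[2,50,98]).round(4))
E
```

```text
time: 5.65
tool_pos: [0.6107, -0.238, 0.0573]
ee_rot: [3.141, -0.002, 3.07]
wrist_force: [-0.1, 0.6, -0.7]
width: 0.0651
finger_force: 30.0
time: 5.85
tool_pos: [0.6121, -0.2393, 0.0601]
ee_rot: [-3.14, 0.003, 3.069]
wrist_force: [0.4, -0.6, -0.4]
width: 0.0652
finger_force: 30.0
scene 441 (array([ 611.2, -240.2]), array([ 64.2, 100.6]), 85.1) [0.0452 0.0482 0.051 ]
side 767 (array([ 605.4, -242.8]), array([96.1, 86.1]), 12.9) [0.0467 0.0489 0.0514]
```

```bash
python3 - <<'E'
from h import *
from seg import *
for n in('scene','side'):
  for r in range(2):
    p,d=snap(n,n+'4.png');W=cloud(n,d);h=cv2.cvtColor(p,cv2.COLOR_RGB2HSV).astype(int)
    near=(d>0)&(abs(W[...,0]-.61)<.08)&(abs(W[...,1]+.24)<.08)
    m=(abs(h[...,0]-63)<14)&(h[...,1]>110)&near&(abs(W[...,2]-.0485)<.005)
    m=cv2.morphologyEx(m.astype(np.uint8),cv2.MORPH_OPEN,np.ones((2,2)))
    c=W[m>0];print(n,len(c),rect(c[:,:2]))
    b=near&(abs(W[...,2]-.008)<.004)&(p.min(-1)>90)&(p.max(-1)-p.min(-1).astype(int)<40);c=W[b];print(len(c),rect(c[:,:2]))
    o=robot.get_obs();print(o['tool_pos'].round(4))
E
python3 -c "
import cv2;a=cv2.imread('pics/side4.png')[220:330,290:430];b=cv2.imread('pics/scene4.png')[200:310,335:475]
cv2.imwrite('pics/c4.png',cv2.resize(cv2.hconcat([a,b]),None,fx=2.8,fy=2.8))"
```

```text
scene 433 (array([ 276.4, -361.8]), array([820.1,  72.8]), 21.5)
1237 (array([ 610.3, -238.6]), array([ 90.1, 152.7]), 85.7)
[ 0.6116 -0.2393  0.0593]
scene 431 (array([ 610.5, -242.8]), array([ 64.3, 102.8]), 87.0)
1227 (array([ 610.3, -221.9]), array([124. , 152.8]), 86.1)
[ 0.6115 -0.2392  0.059 ]
side 752 (array([ 521.7, -462.8]), array([538.5, 107.9]), 67.1)
1496 (array([ 612.3, -239.3]), array([ 92.3, 150.1]), 85.5)
[ 0.6113 -0.2392  0.0587]
side 754 (array([ 520.7, -463.5]), array([536.6, 106.8]), 67.1)
1495 (array([ 612.1, -239.5]), array([ 91.5, 149.7]), 85.5)
[ 0.6112 -0.2391  0.0585]
```

View pics/c4.png

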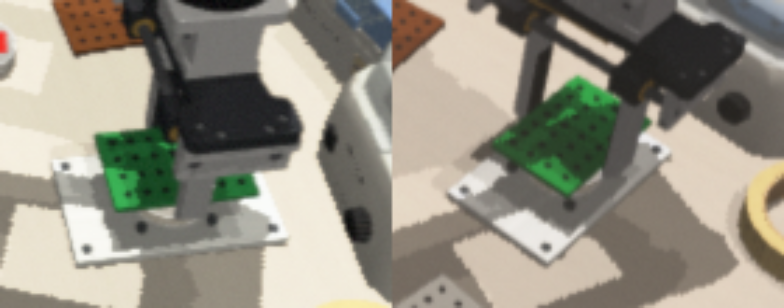

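The sheet is above the dish and centred to within about 1 mm, in line with the plate. Lowering now.

```bash
python3 -m handwheel '[[[0,0,0],[0,0,-0.2],0.5],[[0,0,0],[0,0,-0.1],0.5],[[0,0,0],[0,0,0],0.5],[[0,0,0],[0,0,0],0.5],[[0,0,0],[0,0,0],0.5]]';
python3 -m handwheel '[[[0,0,0],[0,0,-0.02],0.5],[[0,0,0],[0,0,0],0.5],[[0,0,0],[0,0,0],0.5]]'
```

```text
time: 6.65
tool_pos: [0.6111, -0.2391, 0.043]
ee_rot: [-3.142, 0.0, 3.069]
wrist_force: [-0.6, -0.8, -0.5]
width: 0.0654
finger_force: 30.0
time: 6.95
tool_pos: [0.6111, -0.239, 0.0421]
ee_rot: [3.142, 0.0, 3.069]
wrist_force: [-0.9, -0.1, -0.5]
width: 0.0652
finger_force: 30.0
```

```bash
python3 -m handwheel '[[[0,0,0],[0,0,-0.02],0.5],[[0,0,0],[0,0,0],0.5],[[0,0,0],[0,0,0],0.5]]'
```

```text
time: 7.25
tool_pos: [0.611, -0.239, 0.0409]
ee_rot: [3.141, -0.0, 3.069]
wrist_force: [-0.2, 0.1, -0.1]
width: 0.0652
finger_force: 30.0
```

```bash
python3 -m handwheel '[[[0,0,0],[0,0,-0.02],0.5],[[0,0,0],[0,0,0],0.5],[[0,0,0],[0,0,0],0.5]]'|egrep 'pos|force'
```

```text
tool_pos: [0.611, -0.239, 0.0399]
wrist_force: [0.6, -0.4, -0.3]
finger_force: 30.0
```

```bash
python3 -m handwheel '[[[0,0,0],[0,0,-0.015],0.5],[[0,0,0],[0,0,0],0.5],[[0,0,0],[0,0,0],0.5]]'|egrep 'pos|force'
```

```text
tool_pos: [0.611, -0.239, 0.0392]
wrist_force: [-0.1, -0.6, -0.4]
finger_force: 30.0
```

```bash
python3 -m handwheel '[[[0,0,0],[0,0,-0.01],0.5],[[0,0,0],[0,0,0],0.5],[[0,0,0],[0,0,0],0.5]]'|egrep 'pos|force'
```

```text
tool_pos: [0.611, -0.239, 0.0388]
wrist_force: [-0.2, 0.1, -0.1]
finger_force: 30.0
```

```bash
python3 -m handwheel '[[[0,0,0],[0,0,-0.01],0.5],[[0,0,0],[0,0,0],0.5],[[0,0,0],[0,0,0],0.5]]'|egrep 'pos|force'
```

```text
tool_pos: [0.6111, -0.239, 0.0386]
wrist_force: [-0.7, -0.3, 1.7]
finger_force: 30.0
```

```bash
python3 -m handwheel '[[[0,0,0],[0,0,-0.01],0.5],[[0,0,0],[0,0,0],0.5],[[0,0,0],[0,0,0],0.5]]'|egrep 'pos|force'
```

```text
tool_pos: [0.6112, -0.2391, 0.0385]
wrist_force: [-1.5, 0.6, 5.9]
finger_force: 30.0
```

```bash
python3 -m handwheel '[[[0,0,0],[0,0,0],0.28],[[0,0,0],[0,0,0],0.2],[[0,0,0],[0,0,0],0.1],[[0,0,0],[0,0,0],0],[[0,0,0],[0,0,0],0]]'; python3 -m handwheel '[[[0,0,0],[0,0,0.1],0],[[0,0,0],[0,0,0.4],0],[[0,0,0],[0,0,0.8],0],[[0,0,0],[0,0,0.8],0],[[0,0,0],[0,0,0.8],0]]'|grep pos;python3 -m handwheel '[[[0,0,0],[-0.2,0.6,0],0],[[0,0,0],[-0.27,0.9,0],0],[[0,0,0],[-0.27,0.9,0],0],[[0,0,0],[-0.27,0.9,0],0],[[0,0,0],[-0.27,0.9,0],0]]'|grep pos;python3 -m handwheel '[[[0,0,0],[-0.27,0.9,0],0],[[0,0,0],[-0.27,0.9,0],0],[[0,0,0],[-0.27,0.9,0],0],[[0,0,0],[-0.27,0.9,0],0],[[0,0,0],[-0.27,0.9,0],0]]'|grep pos;python3 -m handwheel '[[[0,0,0],[-0.2,0.7,0],0],[[0,0,0],[0,0.4,0],0],[[0,0,0],[0,0,0],0],[[0,0,0],[0,0,0],0]]'|grep pos
cat > look.py <<'E'
from w import *
def green(n,zl=.02,zh=.034):
    p,d=snap(n);W=cloud(n,d);h=cv2.cvtColor(p,cv2.COLOR_RGB2HSV).astype(int)
    near=(d>0)&(abs(W[...,0]-.61)<.1)&(abs(W[...,1]+.24)<.08)
    q=W[(abs(h[...,0]-63)<14)&(h[...,1]>110)&near&(W[...,2]>zl)&(W[...,2]<zh)]
    print(n,'sheet',len(q),rect(q[:,:2]),np.percentile(q[:,2],[2,50,98]).round(4))
    b=near&(abs(W[...,2]-.008)<.004)&(p.min(-1)>90)&(p.max(-1)-p.min(-1).astype(int)<40);q=W[b];print('base',rect(q[:,:2]))
E
python3 - <<'E'
from look import *
for n in('scene','side'):green(n)
p,d,W,o=wrist('w5.png');g,b=masks(p);print(o['tool_pos'],o['ee_rot'])
n,L,st,_=cv2.connectedComponentsWithStats(b.astype(np.uint8))
for i in range(1,n):
    if st[i,4]>150:
        q=W[(L==i)&(d>0)]; print(st[i],np.median(q,0).round(4),rect(q[:,:2]))
# dish disc
m=(d>0)&(np.hypot(W[...,0]-.469,W[...,1]-.2645)<.045)&(W[...,2]>.008)&(W[...,2]<.025)
print(m.sum(),cv2.minEnclosingCircle((W[m][:,:2]*1000).astype(np.float32)))
E
```

```text
time: 9.25
tool_pos: [0.6109, -0.239, 0.0374]
ee_rot: [3.141, -0.0, 3.069]
wrist_force: [0.1, 0.2, 1.1]
width: 0.093
finger_force: 0.0
tool_pos: [0.6109, -0.2389, 0.1846]
tool_pos: [0.5463, -0.0275, 0.1834]
tool_pos: [0.4788, 0.1977, 0.1836]
tool_pos: [0.4695, 0.2509, 0.183]
scene sheet 1117 (array([ 610.4, -240.5]), array([ 66.1, 101.4]), 85.0) [0.0237 0.0267 0.0294]
base (array([ 609.8, -238.2]), array([ 91.1, 153.1]), 85.6)
side sheet 1376 (array([ 611.7, -241.3]), array([66.9, 97.8]), 85.8) [0.0247 0.0276 0.0298]
base (array([ 612.3, -239.9]), array([ 90.6, 149.9]), 85.8)
[0.46981037 0.25002215 0.18295205] [-3.14127482e+00  3.68055393e-04  3.06769119e+00]
2694 ((468.4036865234375, 265.91741943359375), 30.679540634155273)
```

View pics/w5.png

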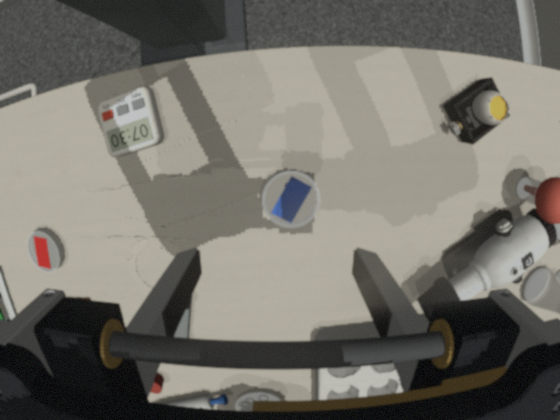

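The wrist view shows the blue-taped dish at (291,199) under the open gripper, with free space all round. The sheet lies level on the lower dish, within about 1–2 mm of centre.

```bash
python3 -m handwheel '[[[0,0,0],[-0.02,0.29,-0.6],0],[[0,0,0],[0,0,-0.8],0],[[0,0,0],[0,0,-0.8],0],[[0,0,0],[0,0,-0.55],0],[[0,0,0],[0,0,-0.2],0]]'|egrep 'pos|force'; python3 -m handwheel '[[[0,0,0],[0,0,0],0],[[0,0,0],[0,0,0],0],[[0,0,0],[0,0,0],0],[[0,0,0],[0,0,0],0],[[0,0,0],[0,0,0],0]]'
```

```text
tool_pos: [0.4665, 0.2633, 0.0316]
wrist_force: [-0.9, 0.7, -0.7]
finger_force: 0.0
time: 12.3
tool_pos: [0.4693, 0.2658, 0.0365]
ee_rot: [3.14, 0.002, 3.069]
wrist_force: [-0.2, 0.2, -0.6]
width: 0.094
finger_force: 0.0
```

```bash
python3 -m handwheel '[[[0,0,0],[-0.01,0,-0.1],0],[[0,0,0],[0,0,-0.02],0],[[0,0,0],[0,0,0],0],[[0,0,0],[0,0,0],0],[[0,0,0],[0,0,0],0]]'|egrep 'pos|force'; python3 -m handwheel '[[[0,0,0],[0,0,0],0.1],[[0,0,0],[0,0,0],0.2],[[0,0,0],[0,0,0],0.3],[[0,0,0],[0,0,0],0.4],[[0,0,0],[0,0,0],0.5]]'|egrep 'pos|force|wid';python3 -m handwheel '[[[0,0,0],[0,0,0],0.55],[[0,0,0],[0,0,0],0.55],[[0,0,0],[0,0,0],0.55],[[0,0,0],[0,0,0],0.55]]'
```

```text
tool_pos: [0.468, 0.2655, 0.0292]
wrist_force: [0.3, 0.5, 0.1]
finger_force: 0.0
tool_pos: [0.468, 0.2655, 0.0293]
wrist_force: [0.6, -0.8, 0.1]
width: 0.0576
finger_force: 1.3
time: 13.7
tool_pos: [0.468, 0.2655, 0.0293]
ee_rot: [3.142, 0.0, 3.069]
wrist_force: [0.5, 0.3, 0.2]
width: 0.0566
finger_force: 30.0
```

```bash
python3 -m handwheel '[[[0,0,0],[0,0,0.1],0.55],[[0,0,0],[0,0,0.4],0.55],[[0,0,0],[0,0,0.7],0.55],[[0,0,0],[0,0,0.7],0.55],[[0,0,0],[0,0,0.4],0.55]]'|egrep 'pos|wid';python3 -m handwheel '[[[0,0,0],[0.11,-0.4,0],0.55],[[0,0,0],[0.2,-0.7,0],0.55],[[0,0,0],[0.23,-0.8,0],0.55],[[0,0,0],[0.23,-0.8,0],0.55],[[0,0,0],[0.23,-0.8,0],0.55]]'|egrep pos;python3 -m handwheel '[[[0,0,0],[0.23,-0.8,0],0.55],[[0,0,0],[0.23,-0.8,0],0.55],[[0,0,0],[0.23,-0.8,0],0.55],[[0,0,0],[0.23,-0.8,0],0.55],[[0,0,0],[0.23,-0.8,0],0.55]]'|egrep pos;python3 -m handwheel '[[[0,0,0],[0.23,-0.8,0],0.55],[[0,0,0],[0.23,-0.8,0],0.55],[[0,0,0],[0.22,-0.6,0],0.55],[[0,0,0],[0.15,-0.3,0],0.55],[[0,0,0],[0,0,0],0.55]]'|egrep pos;python3 -m handwheel '[[[0,0,0],[0,0,0],0.55],[[0,0,0],[0,0,0],0.55],[[0,0,0],[0,0,0],0.55],[[0,0,0],[0,0,0],0.55],[[0,0,0],[0,0,0],0.55]]'
python3 - <<'E'
from look import *
for n in('scene','side'):green(n)
p,d,W,o=wrist('w6.png');print(o['tool_pos'])
h=cv2.cvtColor(p,cv2.COLOR_RGB2HSV).astype(int)
near=(d>0)&(abs(W[...,0]-.61)<.1)&(abs(W[...,1]+.24)<.08)
q=W[(abs(h[...,0]-66)<15)&(h[...,1]>90)&near&(W[...,2]<.05)];print(rect(q[:,:2]))
g,b=masks(p);q=W[b&(d>0)&(abs(W[...,2]-.14)<.05)];print(len(q),rect(q[:,:2]) if len(q) else 0)
E
```

```text
tool_pos: [0.4691, 0.266, 0.1479]
width: 0.0571
tool_pos: [0.5182, 0.0891, 0.1447]
tool_pos: [0.5757, -0.1112, 0.1446]
tool_pos: [0.6171, -0.2369, 0.1437]
time: 16.2
tool_pos: [0.617, -0.2339, 0.1446]
ee_rot: [-3.142, 0.0, 3.07]
wrist_force: [0.5, -0.2, -0.9]
width: 0.0571
finger_force: 30.0
scene sheet 544 (array([ 609.8, -240.2]), array([ 65.4, 100.3]), 85.7) [0.0235 0.0267 0.0297]
base (array([ 609.3, -238.8]), array([ 91.3, 152.7]), 85.7)
side sheet 1344 (array([ 611.7, -242.1]), array([67.1, 97.5]), 85.3) [0.0247 0.0276 0.0298]
base (array([ 612.3, -239.7]), array([ 92. , 149.9]), 86.2)
[ 0.61699287 -0.23412232  0.14442778]
(array([ 596.6, -237.2]), array([63.2, 70.2]), 86.1)
207 (array([ 623.6, -238. ]), array([20.6, 24.7]), 59.0)
```

View pics/w6.png

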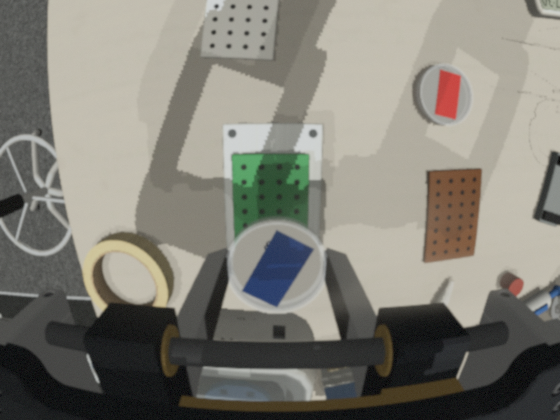

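The wrist view shows the blue-taped dish held upright and the sheet below it in line with the plate. The dish needs about −6 mm in x and −5.5 mm in y.

```bash
python3 -m handwheel '[[[0,0,0],[-0.12,-0.11,0],0.55],[[0,0,0],[0,0,-0.4],0.55],[[0,0,0],[0,0,-0.5],0.55],[[0,0,0],[0,0,-0.4],0.55],[[0,0,0],[0,0,-0.1],0.55]]'|egrep pos;python3 -m handwheel '[[[0,0,0],[0,0,0],0.55],[[0,0,0],[0,0,0],0.55],[[0,0,0],[0,0,0],0.55],[[0,0,0],[0,0,0],0.55],[[0,0,0],[0,0,0],0.55]]'
```

```text
tool_pos: [0.6088, -0.2397, 0.0708]
time: 17.35
tool_pos: [0.6115, -0.2402, 0.0752]
ee_rot: [-3.141, 0.001, 3.069]
wrist_force: [-0.2, -0.5, -0.4]
width: 0.0568
finger_force: 30.0
```

```bash
python3 -m handwheel '[[[0,0,0],[0,0,0],0.55],[[0,0,0],[0,0,0],0.55],[[0,0,0],[0,0,0],0.55],[[0,0,0],[0,0,0],0.55],[[0,0,0],[0,0,0],0.55]]'
python3 - <<'E'
from look import *
for n in('scene','side'):
    p,d=snap(n,n+'7.png');W=cloud(n,d);g,b=masks(p)
    m=b&(d>0)&(abs(W[...,0]-.61)<.05)&(abs(W[...,1]+.24)<.05)&(W[...,2]>.04);q=W[m];print(n,len(q),rect(q[:,:2]),np.median(q,0).round(4))
E
python3 -c "
import cv2;a=cv2.imread('pics/side7.png')[220:330,290:430];b=cv2.imread('pics/scene7.png')[200:310,335:475]
cv2.imwrite('pics/c7.png',cv2.resize(cv2.hconcat([a,b]),None,fx=2.8,fy=2.8))"
```

```text
time: 17.85
tool_pos: [0.611, -0.24, 0.0742]
ee_rot: [3.141, -0.0, 3.069]
wrist_force: [-0.6, -0.2, -0.2]
width: 0.057
finger_force: 30.0
scene 3 (array([ 624.3, -250.7]), array([8.3, 1.9]), 59.5) [ 0.6256 -0.248   0.0603]
side 75 (array([ 604.2, -236.1]), array([22.4, 19.3]), 58.5) [ 0.6038 -0.2364  0.0607]
```

View pics/c7.png

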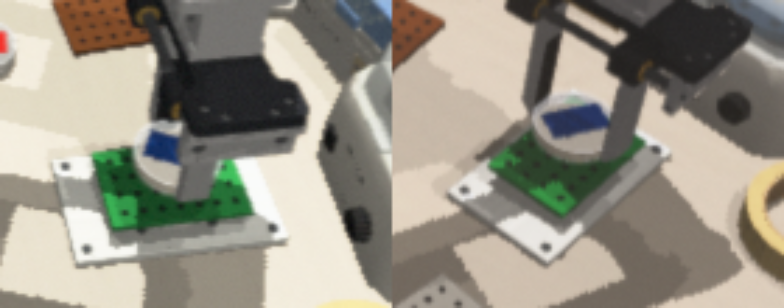

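The sheet lies level and square, and the dish is above its centre.

```bash
python3 -m handwheel '[[[0,0,0],[0,0.01,-0.2],0.55],[[0,0,0],[0,0,-0.08],0.55],[[0,0,0],[0,0,0],0.55],[[0,0,0],[0,0,0],0.55],[[0,0,0],[0,0,0],0.55]]'|egrep 'pos|force';python3 -m handwheel '[[[0,0,0],[0,0,0],0.55],[[0,0,0],[0,0,0],0.55],[[0,0,0],[0,0,0],0.55]]'|egrep 'pos|force'
```

```text
tool_pos: [0.6112, -0.2396, 0.0604]
wrist_force: [-0.2, 0.1, -1.5]
finger_force: 30.0
tool_pos: [0.6111, -0.2396, 0.0605]
wrist_force: [0.2, 1.0, -0.4]
finger_force: 30.0
```

```bash
python3 -m handwheel '[[[0,0,0],[0,0,-0.02],0.55],[[0,0,0],[0,0,-0.01],0.55],[[0,0,0],[0,0,0],0.55],[[0,0,0],[0,0,0],0.55]]'|egrep 'pos|force'
```

```text
tool_pos: [0.611, -0.2395, 0.0587]
wrist_force: [0.2, -0.1, -0.3]
finger_force: 30.0
```

```bash
python3 -m handwheel '[[[0,0,0],[0,0,-0.01],0.55],[[0,0,0],[0,0,0],0.55],[[0,0,0],[0,0,0],0.55]]'|egrep 'pos|force'
```

```text
tool_pos: [0.611, -0.2395, 0.0582]
wrist_force: [0.1, -0.2, -0.6]
finger_force: 30.0
```

```bash
python3 -m handwheel '[[[0,0,0],[0,0,-0.01],0.55],[[0,0,0],[0,0,0],0.55],[[0,0,0],[0,0,0],0.55]]'|egrep 'pos|force'
```

```text
tool_pos: [0.611, -0.2395, 0.0577]
wrist_force: [0.2, -0.2, -0.2]
finger_force: 30.0
```

```bash
python3 -m handwheel '[[[0,0,0],[0,0,-0.01],0.55],[[0,0,0],[0,0,0],0.55],[[0,0,0],[0,0,0],0.55]]'|egrep 'pos|force'
```

```text
tool_pos: [0.611, -0.2395, 0.0572]
wrist_force: [0.0, -0.1, -1.2]
finger_force: 30.0
```

```bash
python3 -m handwheel '[[[0,0,0],[0,0,-0.006],0.55],[[0,0,0],[0,0,0],0.55],[[0,0,0],[0,0,0],0.55]]'|egrep 'pos|force'
```

```text
tool_pos: [0.611, -0.2395, 0.0569]
wrist_force: [-0.5, 0.5, -0.1]
finger_force: 30.0
```

```bash
python3 -m handwheel '[[[0,0,0],[0,0,-0.008],0.55],[[0,0,0],[0,0,0],0.55],[[0,0,0],[0,0,0],0.55]]'|egrep 'pos|force'
```

```text
tool_pos: [0.6111, -0.2395, 0.0568]
wrist_force: [-1.3, -0.4, 0.1]
finger_force: 30.0
```

```bash
python3 -m handwheel '[[[0,0,0],[0,0,-0.008],0.55],[[0,0,0],[0,0,0],0.55],[[0,0,0],[0,0,0],0.55]]'|egrep 'pos|force'
```

```text
tool_pos: [0.6111, -0.2396, 0.0568]
wrist_force: [-1.7, 1.1, 3.9]
finger_force: 30.0
```

Contact. Release slowly, lift and check.

```bash
python3 -m handwheel '[[[0,0,0],[0,0,0],0.36],[[0,0,0],[0,0,0],0.3],[[0,0,0],[0,0,0],0.2],[[0,0,0],[0,0,0],0.1],[[0,0,0],[0,0,0],0]]'|egrep 'pos|force'; python3 -m handwheel '[[[0,0,0],[0,0,0],0],[[0,0,0],[0,0,0.1],0],[[0,0,0],[0,0,0.4],0],[[0,0,0],[0,0,0.8],0],[[0,0,0],[0,0,0.8],0]]'|egrep 'pos|force';python3 -m handwheel '[[[0,0,0],[0,0,0.8],0],[[0,0,0],[-0.5,0.8,0],0],[[0,0,0],[-0.5,0.8,0],0],[[0,0,0],[-0.5,0.8,0],0],[[0,0,0],[-0.5,0.8,0],0]]'|egrep 'time|pos'
python3 - <<'E'
from look import *
for n in('scene','side'):
    green(n)
    p,d=snap(n,n+'8.png');W=cloud(n,d);g,b=masks(p)
    m=b&(d>0)&(abs(W[...,0]-.61)<.05)&(abs(W[...,1]+.24)<.05)&(W[...,2]>.03);q=W[m];print(n,len(q),rect(q[:,:2]),np.median(q,0).round(4))
E
python3 -c "
import cv2;a=cv2.imread('pics/side8.png')[220:330,290:430];b=cv2.imread('pics/scene8.png')[200:310,335:475]
cv2.imwrite('pics/c8.png',cv2.resize(cv2.hconcat([a,b]),None,fx=2.8,fy=2.8))"
```

```text
tool_pos: [0.6109, -0.2395, 0.0558]
wrist_force: [-0.5, 0.1, -0.5]
finger_force: 0.0
tool_pos: [0.6104, -0.2392, 0.1616]
wrist_force: [-0.2, -0.4, -0.0]
finger_force: 0.0
time: 22.45
tool_pos: [0.51, -0.0782, 0.2018]
scene sheet 476 (array([ 610.7, -239.9]), array([ 65.9, 100.9]), 86.0) [0.0236 0.0266 0.0298]
base (array([ 610.8, -227.4]), array([113.1, 152.3]), 85.4)
scene 170 (array([ 611.9, -239.7]), array([24.4, 43.5]), 60.9) [ 0.6122 -0.2395  0.0424]
side sheet 707 (array([ 611.7, -241.6]), array([65.6, 98.8]), 85.9) [0.0244 0.0275 0.0298]
base (array([ 612.4, -239.9]), array([ 91.2, 150.2]), 85.4)
side 201 (array([ 612.4, -240.5]), array([24., 42.]), 57.3) [ 0.6126 -0.2405  0.0434]
```

View pics/c8.png

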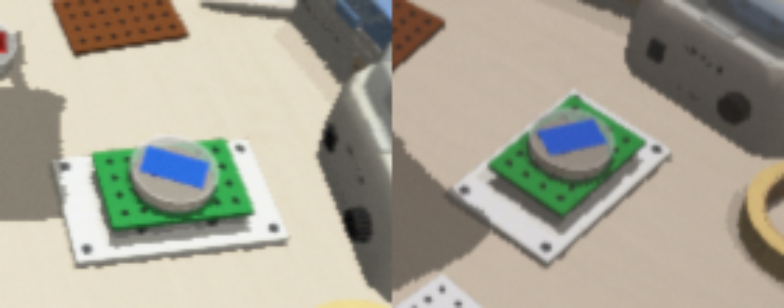

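The stack is level, centred and in line with the plate, and the robot is clear of it. Handing in.

```bash
python3 -c "
from bench import robot
print(robot.close_job())"
```

```text
the job is handed in; nothing more can be done
None
```

The job is handed in at about 22.5 s: the green sheet lies flat on the lower dish in line with the plate, measured 1–2 mm off the plate's centre, and the second blue-taped dish stands upright on it, about 1 mm from the sheet's centre.

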